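# Red-tag the worn gearbox

### The job

One of the three green feed gearboxes on the bench is worn: rock their upright lever arms with light pushes of the shut fingertips, first towards the brass oil plug and then back away from it, to feel which arm has a lot of free play. Never push a gearbox or its arm harder than about 20 N. When you have rocked the loose arm both ways, slip the red reject ring over that arm so that it lies flat on top of its gearbox, and let go; leave the bowl, the gouge and the caliper where they are.

Things in the scene. Friction and masses are not known exactly. Their poses are not given: they have to be found in the camera images.
- gearbox_1: Green gearbox fixed to the bench, one of three look-alikes: 90 (x) by 70 (y) mm, flat grey top 70 mm up, feet 49 mm out in y. Origin: centre of the underside, z up. +x points to the brass plug (18 mm across, 16 mm out from the +x face). A steel arm, 16 mm thick, stands up from its middle; it pivots about the box's y axis 60 mm above the bench, so swings only to +x or -x.
- lever_top_1 (a point): Top centre of gearbox_1's arm: 125 mm up, 65 mm over its pivot, z along the arm; rubber boot (36 wide, 11 high) at its foot. Starts upright. Sound: 1 to 2 mm free at the top each way, then a hard stop. Worn: swings freely 7 to 8 mm at the top each way to a hard stop; top-heavy, stays leaning to one side. The number does not tell which is worn. Push its upper half; over 25 N harms it.
- gearbox_2: Green gearbox fixed to the bench, one of three look-alikes: 90 (x) by 70 (y) mm, flat grey top 70 mm up, feet 49 mm out in y. Origin: centre of the underside, z up. +x points to the brass plug (18 mm across, 16 mm out from the +x face). A steel arm, 16 mm thick, stands up from its middle; it pivots about the box's y axis 60 mm above the bench, so swings only to +x or -x.
- lever_top_2 (a point): Top centre of gearbox_2's arm: 125 mm up, 65 mm over its pivot, z along the arm; rubber boot (36 wide, 11 high) at its foot. Starts upright. Sound: 1 to 2 mm free at the top each way, then a hard stop. Worn: swings freely 7 to 8 mm at the top each way to a hard stop; top-heavy, stays leaning to one side. The number does not tell which is worn. Push its upper half; over 25 N harms it.
- gearbox_3: Green gearbox fixed to the bench, one of three look-alikes: 90 (x) by 70 (y) mm, flat grey top 70 mm up, feet 49 mm out in y. Origin: centre of the underside, z up. +x points to the brass plug (18 mm across, 16 mm out from the +x face). A steel arm, 16 mm thick, stands up from its middle; it pivots about the box's y axis 60 mm above the bench, so swings only to +x or -x.
- lever_top_3 (a point): Top centre of gearbox_3's arm: 125 mm up, 65 mm over its pivot, z along the arm; rubber boot (36 wide, 11 high) at its foot. Starts upright. Sound: 1 to 2 mm free at the top each way, then a hard stop. Worn: swings freely 7 to 8 mm at the top each way to a hard stop; top-heavy, stays leaning to one side. The number does not tell which is worn. Push its upper half; over 25 N harms it.
- tag_center (a point): Red plastic reject ring lying flat on the bench: outer diameter 54 mm, hole 38 mm, 16 mm tall, 40 g. The point is its centre, half-way up (8 mm above its underside); z is the axis of the ring. It can be gripped across its outer diameter from above.
- bowl: Turned wooden bowl, 130 mm across, 55 mm high, standing on the bench. Origin at the centre of its foot. Leave alone.
- gouge: Turning gouge with black handle, 370 mm long, 28 mm thick, lying on the bench behind the gearboxes. Origin about mid-length, on the bench; x along the blade. Leave alone.
- caliper: Open outside caliper of dark steel bar, about 120 mm by 100 mm, 10 mm high, lying flat on the bench. Origin inside its arms, on the bench. Leave alone.

How it is judged:
By the outcome, as a careful person would: the job done as asked, in the order asked, and still so for the second after the job is handed in, with the robot touching nothing.
It also fails if it takes over 72 s, if anything falls off the work surface, if the arm or the gripper's body presses on something with over 40 N, if the wrist force passes 120 N, or if a joint passes its speed limit or range.

### The arm

A 6-joint arm with a two-finger parallel gripper is mounted at the origin on the work surface. World frame = base frame: x ahead of the robot, y to its left, z up, the work surface at z = 0. Lengths are in m, angles in rad, forces in N, time in s.
With the tool pointing down it reaches from about 0.35 to 0.85 m from the base axis. Payload 8.1 kg.
Tool frame: the origin (TCP) lies at the centre of the arm's flange, where the gripper is bolted on; the fingertips stand 186 mm ahead of it and the grasp point (between the pads) lies 167 mm ahead of it; z points along the fingers, y is the line along which they close (so a half turn about z gives the same grasp; the last joint's range is limited). The gripper opens to 93 mm and grips with 3 to 60 N. Pads are 15 mm wide; open, the fingers measure 128 mm over their backs; the gripper's body (75 mm by 188 mm) begins 65 mm behind the grasp point.
Start: joints at [1.099, 0.13, 1.488, -0, 1.523, -0.085], TCP at [0.226, 0.556, 0.405] pointing down, gripper open.
Joint ranges: [-2.96, 2.96], [-0.89, 2.26], [0.02, 2.5], [-1.34, 4.48], [0, 2.73], [-2.66, 2.66]. Speed limits (rad/s): [2.39, 2.39, 2.79, 3.14, 3.14, 3.14].

### API

Orientations are given as a rotation vector (axis times angle).
In Python, from plant import read_state, read_camera, camera_params, robot gives the robot as it stands.
- The arm moves only by the tool carry_out, never from a script. Its argument "targets" is a list of rows, each an object of numbers: "hand": the opening in per cent of the stroke, from 0 (shut) to 100 (fully open); "x", "y", "z": the shift along the tool's x, y, z in m; "ax", "ay", "az": the turn, a rotation vector about the tool's x, y, z in rad. In form: [{"hand": .., "x": .., "y": .., "z": .., "ax": .., "ay": .., "az": ..}, ...]. A call has 1 to 8 rows; each row is the pose to reach, as a shift and turn from the pose commanded when the call began, along the tool's axes at that moment; what a row does not reach only later rows make up. A row lasts 1/8 s, in which the tool goes at most 62.5 mm and 10.7 degrees, less where a joint would pass 70% of its speed; a pose out of reach is approached as far as the arm can. A call with a gripper value outside its range is refused whole. The fingers move at their own pace and stop on an object; "newtons" is the grip in N (left out, the last holds). Time passes only in rows, so rows that repeat a pose let the fingers close. It gives the time, the measured TCP pose, the force, the opening and the grip force at its end, in the units of the state.
- read_state(): the state, without advancing time (a new reading comes with each control period).
- read_camera(name): name is "scene" or "top"; returns (picture, depth): 384x512x3 uint8, blue, green, red; 384x512 float32, m along the optical axis (not along the pixel's ray), 0 where there is no reading.
- camera_params(name): a dict with "fx", "fy", "cx", "cy" (pixels), "k1" (the pictures are not rectified: a ray, as slopes to the right and down, at radius r is drawn at 1 + k1 r^2 times it, then the intrinsics apply), "position" and "rotation" of the camera in the world. Camera axes: x right, y up, looking along -z (the intrinsics and any distortion apply to the point x, -y, -z); pixel columns grow to the right and rows downward; lengths in m; the calibration is good to about 2 mm. A picture is of the moment at which its call begins. camera_params takes no time and is no camera call.
- robot.close_job(): hands the job in; it is judged then, once.
The state is a dict: "t": time; "q": joint angles; "dq": joint speeds; "joint_torque": joint torques, N m; "tool_pos": TCP position; "orientation": TCP orientation; "force": force on the tool from outside, world axes, zero at the start; "wrist_torque": the same for the moment, N m; "opening": finger opening in m; "gripper_force": force on a finger pad.
Only numpy, scipy, OpenCV 4.12 (cv2) and the standard library are available. Lean on these libraries where they do the work, as an engineer would, in place of code of your own. Each camera call takes 0.05 s, during which the arm holds its last target. There are 200 camera calls.

## Working session

There is one attempt and no reset: what is moved stays moved. The work goes in short steps, Python scripts to look and compute and a tool call to move; the robot and the scene stay as the last step left them, time stands still between calls to the robot, and variables do not carry over. Pictures are saved under pics/ and viewed, at most 10 in all, crops included, and the job is handed in when it is done.

Besides the shell and the picture viewer there is one more tool, called after "Request:" as a command line: name --argument value ..., lists and objects as JSON in quotes. carry_out: Moves the arm, as the interface text tells. Its arguments: {"type":"object","properties":{"targets":{"type":"array","items":{"type":"object","properties":{"hand":{"type":"number"},"x":{"type":"number"},"y":{"type":"number"},"z":{"type":"number"},"ax":{"type":"number"},"ay":{"type":"number"},"az":{"type":"number"}}}},"newtons":{"type":"number"}},"required":["targets"]}

```bash
mkdir -p pics; cat > h.py <<'E'
import numpy as np, cv2
from scipy.spatial.transform import Rotation as R
from plant import read_state, read_camera, camera_params, robot
def px2w(p,name,u,v,d):
    x=(u-p['cx'])/p['fx'];y=(v-p['cy'])/p['fy'];k=p['k1'];a,b=x,y
    for _ in range(20):
        s=1+k*(a*a+b*b);a,b=x/s,y/s
    Rm=np.array(p['rotation']);Rm=Rm if Rm.shape==(3,3) else R.from_rotvec(Rm).as_matrix()
    return Rm@(np.array([a*d,-b*d,-d]))+np.array(p['position'])
def cloud(name,dep):
    p=camera_params(name);v,u=np.mgrid[:384,:512]
    x=(u-p['cx'])/p['fx'];y=(v-p['cy'])/p['fy'];a,b=x,y
    for _ in range(20):
        s=1+p['k1']*(a*a+b*b);a,b=x/s,y/s
    Rm=np.array(p['rotation']);Rm=Rm if Rm.shape==(3,3) else R.from_rotvec(Rm).as_matrix()
    return np.stack([a*dep,-b*dep,-dep],-1)@Rm.T+np.array(p['position'])
E
python3 - <<'E'
from h import *
for n in ("scene","top"):
    im,d=read_camera(n); print(camera_params(n)); cv2.imwrite(f"pics/{n}0.png",cv2.resize(im,(768,576))); np.savez(f"{n}0.npz",im=im,d=d)
s=read_state(); print(s)
E
```

```text
{'fx': 405.8574137378542, 'fy': 405.8574137378542, 'cx': 252.89455898629916, 'cy': 195.85122415424215, 'k1': 0.04608848531864347, 'position': array([ 1.09603125, -0.88875716,  0.74484746]), 'rotation': array([0.9919173 , 0.26374382, 0.49954814])}
{'fx': 469.5098004429618, 'fy': 469.5098004429618, 'cx': 254.9805720801031, 'cy': 187.92192648415715, 'k1': 0.06463956141965953, 'position': array([ 0.29583475, -0.00982896,  1.56614809]), 'rotation': array([ 0.15648307, -0.14872517, -1.59287031])}
{'t': 0.1, 'q': array([ 1.09856851e+00,  1.31084379e-01,  1.48918319e+00, -4.18939766e-05,
        1.52298675e+00, -8.53983141e-02]), 'dq': array([-0.00120066, -0.00276945, -0.00218129, -0.00081404,  0.00181162,
        0.00180514]), 'joint_torque': array([-6.22907628e-04, -5.61338353e+01, -4.93096626e+01,  7.69335986e-02,
        2.91252485e-02, -3.57645024e-05]), 'tool_pos': array([0.22624339, 0.55548591, 0.40378581]), 'orientation': array([-6.03765434e-01, -3.08260359e+00,  2.52708114e-03]), 'force': array([-0.14306082, -0.39558356,  0.02188591]), 'wrist_torque': array([-0.01183543, -0.03397805,  0.04633562]), 'gripper_force': 0.0, 'opening': 0.09286475191000707}
```

View pics/top0.png

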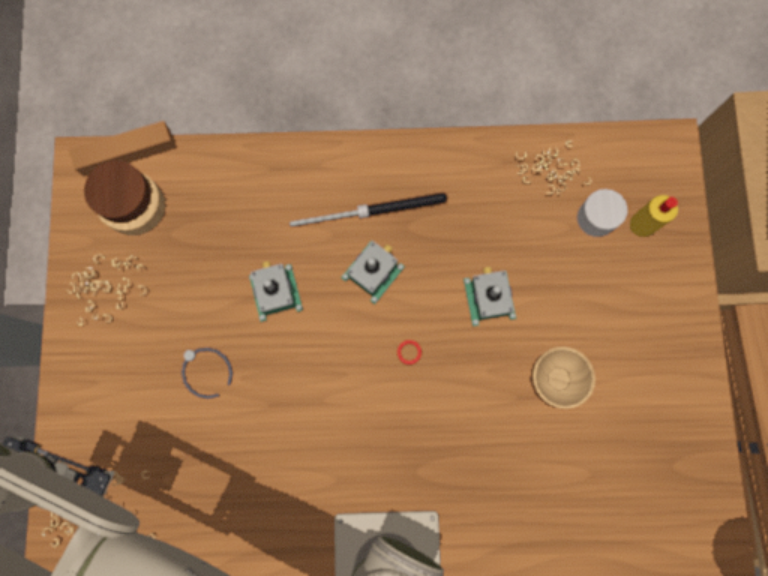

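View pics/scene0.png

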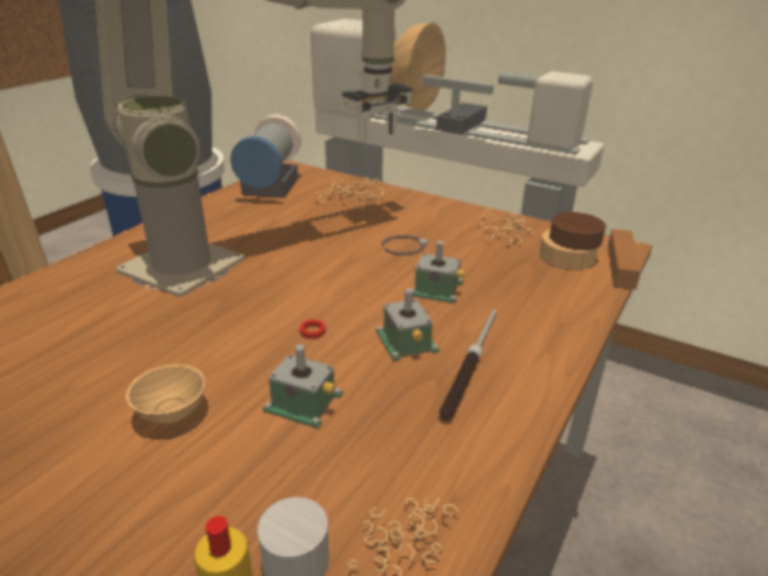

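The top view (768x576) shows the gearboxes at about (274,289), (372,267) and (494,294), with plugs at (267,264), (388,248) and (488,269). The red ring is at (409,352), the bowl at (563,378) and the caliper at (207,373). Next I measure them.

```bash
python3 - <<'E'
from h import *
f=np.load("top0.npz");im,d=f['im'],f['d'];P=cloud("top",d);p=camera_params("top")
sc=np.load("scene0.npz");PS=cloud("scene",sc['d'])
hsv=cv2.cvtColor(im,cv2.COLOR_BGR2HSV)
print("bench z", np.median(P[200:230,100:250,2]))
for c,pl in (((274,289),(267,264)),((372,267),(388,248)),((494,294),(488,269))):
    cu,cv_=c[0]/1.5,c[1]/1.5
    C=P[int(cv_),int(cu)]; 
    near=np.hypot(P[...,0]-C[0],P[...,1]-C[1])<.075
    top=near&(abs(P[...,2]-.07)<.008)
    r=cv2.minAreaRect(P[top][:,:2].astype(np.float32)*1000)
    arm=near&(P[...,2]>.105)
    ns=np.hypot(PS[...,0]-C[0],PS[...,1]-C[1])<.075
    ts=ns&(abs(PS[...,2]-.07)<.006); rs=cv2.minAreaRect(PS[ts][:,:2].astype(np.float32)*1000)
    as_=ns&(PS[...,2]>.11)
    y=near&(hsv[...,0]>18)&(hsv[...,0]<32)&(hsv[...,1]>150)&(P[...,2]>.02)
    print(c,"rect",r,top.sum(),"arm",P[arm].mean(0).round(4),P[arm][:,2].max().round(3),arm.sum(),"\n scene rect",rs,"arm",PS[as_].mean(0).round(4),PS[as_].max(0).round(3),as_.sum(),"\n plug",P[y].mean(0) if y.any() else None,y.sum(), P[int(pl[1]/1.5),int(pl[0]/1.5)])
for nm,I,Q in(("top",im,P),("scene",sc['im'],PS)):
    h=cv2.cvtColor(I,cv2.COLOR_BGR2HSV)
    red=((h[...,0]<6)|(h[...,0]>174))&(h[...,1]>170)&(h[...,2]>80)&(Q[...,2]>.004)&(Q[...,2]<.03)&(np.hypot(Q[...,0]-.5,Q[...,1])<.25)
    q=Q[red]; print(nm,"ring",red.sum(),q.min(0),q.max(0),cv2.minEnclosingCircle(q[:,:2].astype(np.float32)*1000), np.median(q[:,2]))
E
```

```text
bench z 0.00020439510156011753
(274, 289) rect ((590.45068359375, 237.2123260498047), (100.04428100585938, 77.30513000488281), 14.076501846313477) 568 arm [0.5855 0.2348 0.1229] 0.131 24 
 scene rect ((585.5409545898438, 235.32904052734375), (90.30648040771484, 83.03263092041016), 12.303780555725098) arm [0.5861 0.2305 0.1187] [0.593 0.241 0.126] 25 
 plug None 0 [0.63781807 0.24489681 0.06195793]
(372, 267) rect ((632.717529296875, 13.606971740722656), (77.79106903076172, 104.20716857910156), 50.98671340942383) 557 arm [0.6252 0.0178 0.1218] 0.128 23 
 scene rect ((625.3703002929688, 15.02309799194336), (76.8108901977539, 95.35655212402344), 52.893653869628906) arm [0.6272 0.0122 0.1185] [0.634 0.023 0.126] 35 
 plug None 0 [ 0.66836155 -0.01842418  0.05855991]
(494, 294) rect ((565.1580810546875, -243.35894775390625), (102.63416290283203, 77.22149658203125), 8.909339904785156) 572 arm [ 0.5578 -0.2436  0.1209] 0.129 25 
 scene rect ((558.061767578125, -243.65557861328125), (91.72175598144531, 81.46955108642578), 8.24349594116211) arm [ 0.5603 -0.2468  0.1193] [ 0.567 -0.239  0.126] 41 
 plug None 0 [ 0.61346167 -0.23551959  0.06489655]
top ring 81 [ 0.41709958 -0.08472555  0.00423441] [ 0.46696822 -0.03495547  0.02462773] ((441.9464111328125, -59.54293441772461), 25.827238082885742) 0.01667843721956319
scene ring 111 [ 0.42218156 -0.08995223  0.00403387] [ 0.47053449 -0.03754846  0.01792285] ((441.7671813964844, -62.430084228515625), 28.905298233032227) 0.012147639151278256
```

```bash
cat >> h.py <<'E'
BX={'A':(.586,.2335,13.),'B':(.626,.015,-38.5),'C':(.559,-.2445,8.6)}
def bx(k,gx,gy=0):
    x,y,a=BX[k];c,s=np.cos(np.radians(a)),np.sin(np.radians(a));return x+c*gx-s*gy,y+s*gx+c*gy
def go(x,y,z,xaz=None):  # tcp target, azimuth of tool x (deg) -> tool-frame shift
    s=read_state();r=R.from_rotvec(s['orientation']);d=r.inv().apply(np.array([x,y,z])-s['tool_pos'])
    m=r.as_matrix();a=np.degrees(np.arctan2(m[1,0],m[0,0]))
    if xaz is None: e=r.inv()*r
    else:
        w=np.radians(xaz); X=np.array([np.cos(w),np.sin(w),0]);Z=np.array([0,0,-1.]);e=r.inv()*R.from_matrix(np.stack([X,np.cross(Z,X),Z],1))
    print("shift",d.round(4),"turn",e.as_rotvec().round(4),"az now",a.round(1),"tcp",s['tool_pos'].round(4),"F",s['force'].round(1),"t",round(s['t'],2))
E
python3 -c "
from h import *
go(*bx('A',-.027),.34,193)"
```

```text
shift [-0.4326 -0.1779  0.064 ] turn [-1.600e-03 -6.000e-04 -6.137e-01] az now 157.8 tcp [0.2262 0.5555 0.4038] F [-0.1 -0.4  0. ] t 0.1
```

Request:
carry_out --targets '[{"hand": 0,"x": -0.4326,"y": -0.1779,"z": 0.064,"az": -0.614},{"hand": 0,"x": -0.4326,"y": -0.1779,"z": 0.064,"az": -0.614},{"hand": 0,"x": -0.4326,"y": -0.1779,"z": 0.064,"az": -0.614},{"hand": 0,"x": -0.4326,"y": -0.1779,"z": 0.064,"az": -0.614},{"hand": 0,"x": -0.4326,"y": -0.1779,"z": 0.064,"az": -0.614},{"hand": 0,"x": -0.4326,"y": -0.1779,"z": 0.064,"az": -0.614},{"hand": 0,"x": -0.4326,"y": -0.1779,"z": 0.064,"az": -0.614},{"hand": 0,"x": -0.4326,"y": -0.1779,"z": 0.064,"az": -0.614}]' --newtons 10

```text
schema error: expected keys hand, x, y, z, ax, ay, az
```

```bash
python3 -c "
from h import *
go(*bx('A',-.027),.296,193)"
```

```text
shift [-0.4326 -0.1778  0.108 ] turn [-1.600e-03 -6.000e-04 -6.137e-01] az now 157.8 tcp [0.2262 0.5555 0.4038] F [-0.1 -0.4  0. ] t 0.1
```

Request:
carry_out --targets '[{"hand": 0,"x": -0.4326,"y": -0.1779,"z": 0.064,"ax": 0,"ay": 0,"az": -0.614},{"hand": 0,"x": -0.4326,"y": -0.1779,"z": 0.064,"ax": 0,"ay": 0,"az": -0.614},{"hand": 0,"x": -0.4326,"y": -0.1779,"z": 0.064,"ax": 0,"ay": 0,"az": -0.614},{"hand": 0,"x": -0.4326,"y": -0.1779,"z": 0.064,"ax": 0,"ay": 0,"az": -0.614},{"hand": 0,"x": -0.4326,"y": -0.1779,"z": 0.064,"ax": 0,"ay": 0,"az": -0.614},{"hand": 0,"x": -0.4326,"y": -0.1779,"z": 0.064,"ax": 0,"ay": 0,"az": -0.614},{"hand": 0,"x": -0.4326,"y": -0.1779,"z": 0.064,"ax": 0,"ay": 0,"az": -0.614},{"hand": 0,"x": -0.4326,"y": -0.1779,"z": 0.064,"ax": 0,"ay": 0,"az": -0.614}]' --newtons 10

```text
t: 1.1
tool_pos: [0.5611, 0.2255, 0.3398]
orientation: [0.354, -3.121, 0.001]
force: [-0.0, 1.0, -1.3]
opening: 0.0177
gripper_force: 0.0
```

```bash
python3 -c "
from h import *
go(*bx('A',-.027),.296,193)"
```

```text
shift [0.0009 0.0022 0.0438] turn [-0.0003 -0.001  -0.001 ] az now -167.1 tcp [0.5611 0.2255 0.3398] F [-0.   1.  -1.3] t 1.1
```

Request:
carry_out --targets '[{"hand": 0,"x": 0,"y": 0,"z": 0.044,"ax": 0,"ay": 0,"az": 0},{"hand": 0,"x": 0,"y": 0,"z": 0.044,"ax": 0,"ay": 0,"az": 0},{"hand": 0,"x": 0,"y": 0,"z": 0.044,"ax": 0,"ay": 0,"az": 0},{"hand": 0,"x": 0,"y": 0,"z": 0.044,"ax": 0,"ay": 0,"az": 0}]'

```text
t: 1.6
tool_pos: [0.5601, 0.2286, 0.2989]
orientation: [-0.358, 3.118, 0.001]
force: [-0.4, -0.2, 0.2]
opening: 0.0
gripper_force: 0.0
```

```bash
python3 - <<'E'
from h import *
go(*bx('A',-.0155),.296,193)
im,d=read_camera("scene"); c=im[130:210,230:330]; cv2.imwrite("pics/s1.png",cv2.resize(c,None,fx=6,fy=6,interpolation=2))
E
```

```text
shift [-0.0108 -0.0011  0.003 ] turn [0.0003 0.003  0.0015] az now -166.9 tcp [0.5601 0.2286 0.2989] F [-0.4 -0.2  0.2] t 1.6
```

View pics/s1.png

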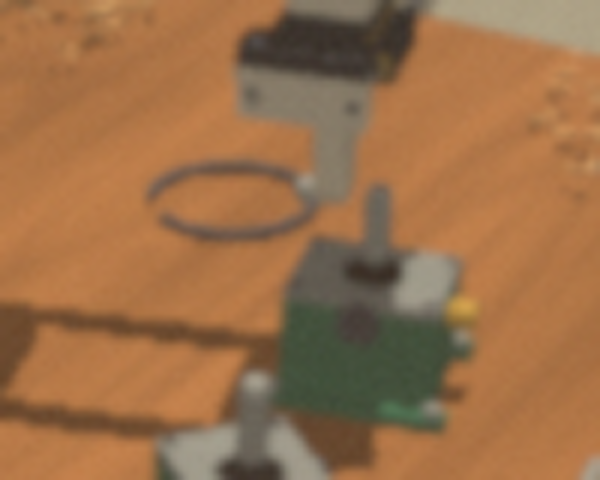

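The shut fingertips end at crop (335,195), beside the arm top at (378,190), on the side away from the plug as planned.

Request:
carry_out --targets '[{"hand": 0,"x": -0.004,"y": 0,"z": 0.002,"ax": 0,"ay": 0,"az": 0},{"hand": 0,"x": -0.006,"y": 0,"z": 0.002,"ax": 0,"ay": 0,"az": 0},{"hand": 0,"x": -0.008,"y": 0,"z": 0.002,"ax": 0,"ay": 0,"az": 0},{"hand": 0,"x": -0.009,"y": 0,"z": 0.002,"ax": 0,"ay": 0,"az": 0}]'

```text
t: 2.15
tool_pos: [0.5688, 0.2298, 0.2947]
orientation: [0.356, -3.121, 0.0]
force: [0.5, 0.8, 0.9]
opening: 0.0009
gripper_force: 0.0
```

Request:
carry_out --targets '[{"hand": 0,"x": -0.001,"y": 0,"z": 0,"ax": 0,"ay": 0,"az": 0},{"hand": 0,"x": -0.002,"y": 0,"z": 0,"ax": 0,"ay": 0,"az": 0}]'

```text
t: 2.4
tool_pos: [0.5706, 0.2302, 0.2947]
orientation: [0.356, -3.121, 0.0]
force: [-0.4, 0.4, -0.2]
opening: 0.0007
gripper_force: 0.0
```

Request:
carry_out --targets '[{"hand": 0,"x": -0.001,"y": 0,"z": 0,"ax": 0,"ay": 0,"az": 0},{"hand": 0,"x": -0.002,"y": 0,"z": 0,"ax": 0,"ay": 0,"az": 0}]'

```text
t: 2.65
tool_pos: [0.5726, 0.2307, 0.2947]
orientation: [0.356, -3.121, 0.0]
force: [0.0, -0.0, -0.1]
opening: 0.0003
gripper_force: 0.0
```

Request:
carry_out --targets '[{"hand": 0,"x": -0.001,"y": 0,"z": 0,"ax": 0,"ay": 0,"az": 0},{"hand": 0,"x": -0.001,"y": 0,"z": 0,"ax": 0,"ay": 0,"az": 0}]'

```text
t: 2.9
tool_pos: [0.5736, 0.2309, 0.2947]
orientation: [-0.356, 3.121, 0.0]
force: [-0.3, 0.2, 0.5]
opening: 0.0004
gripper_force: 0.0
```

Request:
carry_out --targets '[{"hand": 0,"x": -0.001,"y": 0,"z": 0,"ax": 0,"ay": 0,"az": 0},{"hand": 0,"x": -0.0015,"y": 0,"z": 0,"ax": 0,"ay": 0,"az": 0}]'

```text
t: 3.15
tool_pos: [0.575, 0.2313, 0.2948]
orientation: [-0.356, 3.121, 0.0]
force: [-0.2, -0.4, -0.7]
opening: 0.0007
gripper_force: 0.0
```

Request:
carry_out --targets '[{"hand": 0,"x": -0.001,"y": 0,"z": 0,"ax": 0,"ay": 0,"az": 0},{"hand": 0,"x": -0.0015,"y": 0,"z": 0,"ax": 0,"ay": 0,"az": 0}]'

```text
t: 3.4
tool_pos: [0.5764, 0.2316, 0.2947]
orientation: [0.356, -3.121, 0.0]
force: [-0.7, 0.0, -0.1]
opening: 0.0005
gripper_force: 0.3
```

```bash
python3 - <<'E'
from h import *
go(*bx('A',-.0155),.296,193)
im,d=read_camera("scene"); c=im[130:210,230:330]; cv2.imwrite("pics/s2.png",cv2.resize(c,None,fx=6,fy=6,interpolation=2))
E
```

```text
shift [ 0.0057 -0.0003 -0.0013] turn [-0.     -0.0002  0.0003] az now -167.0 tcp [0.5764 0.2316 0.2947] F [-0.7  0.  -0.1] t 3.4
```

View pics/s2.png

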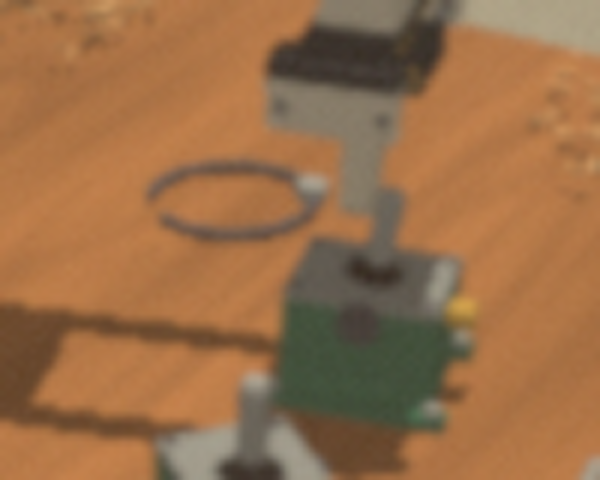

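The arm now leans: its top moved from (378,190) to (390,195) in the crop, about 7 mm, with almost no force. Gearbox A is the loose one. I'll push on gently to the stop.

Request:
carry_out --targets '[{"hand": 0,"x": -0.001,"y": 0,"z": 0,"ax": 0,"ay": 0,"az": 0},{"hand": 0,"x": -0.001,"y": 0,"z": 0,"ax": 0,"ay": 0,"az": 0}]'

```text
t: 3.7
tool_pos: [0.5773, 0.2318, 0.2946]
orientation: [0.356, -3.121, 0.0]
force: [-1.3, -1.3, 0.2]
opening: 0.0003
gripper_force: 0.9
```

Request:
carry_out --targets '[{"hand": 0,"x": -0.001,"y": 0,"z": 0,"ax": 0,"ay": 0,"az": 0},{"hand": 0,"x": -0.001,"y": 0,"z": 0,"ax": 0,"ay": 0,"az": 0}]'

```text
t: 3.95
tool_pos: [0.5781, 0.232, 0.2946]
orientation: [0.356, -3.12, 0.0]
force: [-5.2, -1.4, 2.6]
opening: 0.0003
gripper_force: 2.4
```

Request:
carry_out --targets '[{"hand": 0,"x": 0.005,"y": 0,"z": 0,"ax": 0,"ay": 0,"az": 0},{"hand": 0,"x": 0.005,"y": 0,"z": -0.04,"ax": 0,"ay": 0,"az": 0},{"hand": 0,"x": 0.005,"y": 0,"z": -0.04,"ax": 0,"ay": 0,"az": 0},{"hand": 0,"x": -0.042,"y": 0,"z": -0.04,"ax": 0,"ay": 0,"az": 0},{"hand": 0,"x": -0.042,"y": 0,"z": -0.04,"ax": 0,"ay": 0,"az": 0},{"hand": 0,"x": -0.042,"y": 0,"z": 0,"ax": 0,"ay": 0,"az": 0},{"hand": 0,"x": -0.042,"y": 0,"z": 0,"ax": 0,"ay": 0,"az": 0},{"hand": 0,"x": -0.036,"y": 0,"z": 0,"ax": 0,"ay": 0,"az": 0}]'

```text
t: 4.95
tool_pos: [0.6132, 0.2401, 0.2956]
orientation: [-0.356, 3.121, 0.0]
force: [0.3, 0.2, 0.6]
opening: 0.0003
gripper_force: 0.0
```

Request:
carry_out --targets '[{"hand": 0,"x": 0.003,"y": 0,"z": 0,"ax": 0,"ay": 0,"az": 0},{"hand": 0,"x": 0.005,"y": 0,"z": 0,"ax": 0,"ay": 0,"az": 0},{"hand": 0,"x": 0.007,"y": 0,"z": 0,"ax": 0,"ay": 0,"az": 0},{"hand": 0,"x": 0.009,"y": 0,"z": 0,"ax": 0,"ay": 0,"az": 0},{"hand": 0,"x": 0.011,"y": 0,"z": 0,"ax": 0,"ay": 0,"az": 0}]'

```text
t: 5.58
tool_pos: [0.6026, 0.2376, 0.2947]
orientation: [0.356, -3.121, 0.0]
force: [-0.5, -0.3, 0.5]
opening: 0.0006
gripper_force: 0.0
```

Request:
carry_out --targets '[{"hand": 0,"x": 0.001,"y": 0,"z": 0,"ax": 0,"ay": 0,"az": 0},{"hand": 0,"x": 0.002,"y": 0,"z": 0,"ax": 0,"ay": 0,"az": 0},{"hand": 0,"x": 0.003,"y": 0,"z": 0,"ax": 0,"ay": 0,"az": 0}]'

```text
t: 5.95
tool_pos: [0.5998, 0.237, 0.2947]
orientation: [0.356, -3.121, 0.0]
force: [-0.1, 0.9, -0.1]
opening: 0.0007
gripper_force: 0.0
```

Request:
carry_out --targets '[{"hand": 0,"x": 0.001,"y": 0,"z": 0,"ax": 0,"ay": 0,"az": 0},{"hand": 0,"x": 0.0015,"y": 0,"z": 0,"ax": 0,"ay": 0,"az": 0}]'

```text
t: 6.2
tool_pos: [0.5983, 0.2366, 0.2947]
orientation: [0.356, -3.121, -0.0]
force: [0.3, 0.8, -0.2]
opening: 0.0005
gripper_force: 0.0
```

Request:
carry_out --targets '[{"hand": 0,"x": 0.001,"y": 0,"z": 0,"ax": 0,"ay": 0,"az": 0},{"hand": 0,"x": 0.001,"y": 0,"z": 0,"ax": 0,"ay": 0,"az": 0}]'

```text
t: 6.45
tool_pos: [0.5974, 0.2364, 0.2948]
orientation: [-0.356, 3.121, 0.0]
force: [0.4, 0.6, -0.4]
opening: 0.0006
gripper_force: 0.6
```

Request:
carry_out --targets '[{"hand": 0,"x": 0.001,"y": 0,"z": 0,"ax": 0,"ay": 0,"az": 0},{"hand": 0,"x": 0.001,"y": 0,"z": 0,"ax": 0,"ay": 0,"az": 0}]'

```text
t: 6.7
tool_pos: [0.5965, 0.2362, 0.2948]
orientation: [-0.356, 3.121, 0.0]
force: [2.8, -0.2, -0.6]
opening: 0.0005
gripper_force: 1.0
```

Request:
carry_out --targets '[{"hand": 0,"x": 0.0007,"y": 0,"z": 0,"ax": 0,"ay": 0,"az": 0},{"hand": 0,"x": 0.0007,"y": 0,"z": 0,"ax": 0,"ay": 0,"az": 0}]'

```text
t: 6.95
tool_pos: [0.5959, 0.2361, 0.2949]
orientation: [-0.356, 3.12, 0.0]
force: [4.2, 0.7, -0.7]
opening: 0.0006
gripper_force: 2.0
```

Request:
carry_out --targets '[{"hand": 0,"x": -0.006,"y": 0,"z": 0,"ax": 0,"ay": 0,"az": 0},{"hand": 0,"x": -0.006,"y": 0.01,"z": -0.04,"ax": 0,"ay": 0,"az": 0},{"hand": 0,"x": -0.006,"y": 0.034,"z": -0.04,"ax": 0,"ay": 0,"az": 0},{"hand": 0,"x": 0.014,"y": 0.034,"z": -0.04,"ax": 0,"ay": 0,"az": 0},{"hand": 0,"x": 0.014,"y": 0.034,"z": -0.02,"ax": 0,"ay": 0,"az": 0},{"hand": 0,"x": 0.014,"y": 0.034,"z": 0,"ax": 0,"ay": 0,"az": 0},{"hand": 0,"x": 0.014,"y": 0.034,"z": 0,"ax": 0,"ay": 0,"az": 0}]'

```text
t: 7.82
tool_pos: [0.5735, 0.2655, 0.2905]
orientation: [0.355, -3.115, 0.002]
force: [-0.6, 0.9, 0.1]
opening: 0.0004
gripper_force: 0.0
```

Request:
carry_out --targets '[{"hand": 0,"x": 0,"y": -0.002,"z": 0,"ax": 0,"ay": 0,"az": 0},{"hand": 0,"x": 0,"y": -0.004,"z": 0,"ax": 0,"ay": 0,"az": 0},{"hand": 0,"x": 0,"y": -0.0055,"z": 0,"ax": 0,"ay": 0,"az": 0}]'

```text
t: 8.2
tool_pos: [0.5761, 0.2605, 0.2956]
orientation: [-0.356, 3.12, 0.0]
force: [0.2, -0.3, -0.3]
opening: 0.0002
gripper_force: 0.0
```

Request:
carry_out --targets '[{"hand": 0,"x": 0,"y": -0.001,"z": 0,"ax": 0,"ay": 0,"az": 0},{"hand": 0,"x": 0,"y": -0.0015,"z": 0,"ax": 0,"ay": 0,"az": 0}]'

```text
t: 8.45
tool_pos: [0.5761, 0.2591, 0.295]
orientation: [-0.356, 3.121, 0.0]
force: [-0.6, -0.9, 0.5]
opening: 0.0005
gripper_force: 0.0
```

Request:
carry_out --targets '[{"hand": 0,"x": 0,"y": -0.001,"z": 0,"ax": 0,"ay": 0,"az": 0},{"hand": 0,"x": 0,"y": -0.001,"z": 0,"ax": 0,"ay": 0,"az": 0}]'

```text
t: 8.7
tool_pos: [0.5762, 0.2582, 0.2947]
orientation: [-0.356, 3.121, -0.0]
force: [-0.5, -0.0, 0.7]
opening: 0.0002
gripper_force: 0.0
```

Request:
carry_out --targets '[{"hand": 0,"x": 0,"y": -0.0008,"z": 0,"ax": 0,"ay": 0,"az": 0},{"hand": 0,"x": 0,"y": -0.0008,"z": 0,"ax": 0,"ay": 0,"az": 0}]'

```text
t: 8.95
tool_pos: [0.5764, 0.2574, 0.2947]
orientation: [0.356, -3.121, 0.0]
force: [0.2, 0.1, 0.4]
opening: 0.0006
gripper_force: 0.0
```

Request:
carry_out --targets '[{"hand": 0,"x": 0,"y": -0.001,"z": 0,"ax": 0,"ay": 0,"az": 0},{"hand": 0,"x": 0,"y": -0.001,"z": 0,"ax": 0,"ay": 0,"az": 0}]'

```text
t: 9.2
tool_pos: [0.5766, 0.2564, 0.2947]
orientation: [0.356, -3.121, 0.0]
force: [-0.3, 0.5, -0.0]
opening: 0.001
gripper_force: 0.0
```

Request:
carry_out --targets '[{"hand": 0,"x": 0,"y": -0.0008,"z": 0,"ax": 0,"ay": 0,"az": 0},{"hand": 0,"x": 0,"y": -0.0008,"z": 0,"ax": 0,"ay": 0,"az": 0}]'

```text
t: 9.45
tool_pos: [0.5768, 0.2556, 0.2947]
orientation: [-0.356, 3.121, -0.0]
force: [-0.2, -0.3, 0.3]
opening: 0.0005
gripper_force: 0.0
```

Request:
carry_out --targets '[{"hand": 0,"x": 0,"y": -0.0008,"z": 0,"ax": 0,"ay": 0,"az": 0},{"hand": 0,"x": 0,"y": -0.0016,"z": 0,"ax": 0,"ay": 0,"az": 0}]'

```text
t: 9.7
tool_pos: [0.577, 0.2548, 0.2948]
orientation: [0.357, -3.121, -0.002]
force: [-2.3, 7.2, -1.0]
opening: 0.0005
gripper_force: 3.4
```

Request:
carry_out --targets '[{"hand": 0,"x": 0,"y": -0.0008,"z": 0,"ax": 0,"ay": 0,"az": 0},{"hand": 0,"x": 0,"y": -0.0016,"z": 0,"ax": 0,"ay": 0,"az": 0}]'

```text
t: 9.95
tool_pos: [0.577, 0.2542, 0.2948]
orientation: [0.357, -3.121, -0.005]
force: [-2.9, 12.2, 0.0]
opening: 0.0005
gripper_force: 6.0
```

Request:
carry_out --targets '[{"hand": 0,"x": 0,"y": -0.0008,"z": 0,"ax": 0,"ay": 0,"az": 0},{"hand": 0,"x": 0,"y": -0.0016,"z": 0,"ax": 0,"ay": 0,"az": 0}]'

```text
t: 10.2
tool_pos: [0.5771, 0.2535, 0.2948]
orientation: [0.358, -3.121, -0.008]
force: [-4.2, 17.5, -0.9]
opening: 0.0005
gripper_force: 8.6
```

Force reached about 18 N there, so I back off. From here it's one small step at a time.

Request:
carry_out --targets '[{"hand": 0,"x": 0,"y": 0.006,"z": 0,"ax": 0,"ay": 0,"az": 0},{"hand": 0,"x": 0,"y": 0.006,"z": -0.04,"ax": 0,"ay": 0,"az": 0},{"hand": 0,"x": 0,"y": 0.006,"z": -0.04,"ax": 0,"ay": 0,"az": 0},{"hand": 0,"x": 0,"y": -0.053,"z": -0.04,"ax": 0,"ay": 0,"az": 0},{"hand": 0,"x": 0,"y": -0.053,"z": -0.04,"ax": 0,"ay": 0,"az": 0},{"hand": 0,"x": 0,"y": -0.053,"z": -0.002,"ax": 0,"ay": 0,"az": 0},{"hand": 0,"x": 0,"y": -0.053,"z": 0,"ax": 0,"ay": 0,"az": 0},{"hand": 0,"x": 0,"y": -0.053,"z": 0,"ax": 0,"ay": 0,"az": 0}]'

```text
t: 11.2
tool_pos: [0.5897, 0.1997, 0.2948]
orientation: [0.357, -3.121, 0.0]
force: [-0.0, 0.2, 0.3]
opening: 0.0006
gripper_force: 0.0
```

Request:
carry_out --targets '[{"hand": 0,"x": 0,"y": 0.002,"z": 0,"ax": 0,"ay": 0,"az": 0},{"hand": 0,"x": 0,"y": 0.003,"z": 0,"ax": 0,"ay": 0,"az": 0},{"hand": 0,"x": 0,"y": 0.003,"z": 0,"ax": 0,"ay": 0,"az": 0}]'

```text
t: 11.58
tool_pos: [0.5893, 0.2026, 0.2955]
orientation: [-0.356, 3.12, 0.0]
force: [0.1, -0.3, 0.4]
opening: 0.0007
gripper_force: 0.0
```

Request:
carry_out --targets '[{"hand": 0,"x": 0,"y": 0.001,"z": 0,"ax": 0,"ay": 0,"az": 0},{"hand": 0,"x": 0,"y": 0.002,"z": 0,"ax": 0,"ay": 0,"az": 0}]'

```text
t: 11.82
tool_pos: [0.5887, 0.2043, 0.2948]
orientation: [-0.356, 3.121, -0.0]
force: [0.5, 0.3, 0.5]
opening: 0.0002
gripper_force: 0.0
```

Request:
carry_out --targets '[{"hand": 0,"x": 0,"y": 0.001,"z": 0,"ax": 0,"ay": 0,"az": 0},{"hand": 0,"x": 0,"y": 0.0015,"z": 0,"ax": 0,"ay": 0,"az": 0}]'

```text
t: 12.08
tool_pos: [0.5883, 0.2058, 0.2947]
orientation: [0.356, -3.121, 0.0]
force: [-0.0, 0.2, 0.3]
opening: 0.0003
gripper_force: 0.0
```

Request:
carry_out --targets '[{"hand": 0,"x": 0,"y": 0.0008,"z": 0,"ax": 0,"ay": 0,"az": 0},{"hand": 0,"x": 0,"y": 0.0012,"z": 0,"ax": 0,"ay": 0,"az": 0}]'

```text
t: 12.32
tool_pos: [0.5881, 0.2069, 0.2947]
orientation: [0.356, -3.121, -0.0]
force: [-0.3, -0.1, -0.1]
opening: 0.0003
gripper_force: 0.0
```

Request:
carry_out --targets '[{"hand": 0,"x": 0,"y": 0.0008,"z": 0,"ax": 0,"ay": 0,"az": 0},{"hand": 0,"x": 0,"y": 0.0012,"z": 0,"ax": 0,"ay": 0,"az": 0}]'

```text
t: 12.58
tool_pos: [0.5878, 0.2081, 0.2947]
orientation: [-0.356, 3.121, 0.0]
force: [-0.2, 0.3, -0.2]
opening: 0.0004
gripper_force: 0.0
```

Request:
carry_out --targets '[{"hand": 0,"x": 0,"y": 0.0008,"z": 0,"ax": 0,"ay": 0,"az": 0},{"hand": 0,"x": 0,"y": 0.0012,"z": 0,"ax": 0,"ay": 0,"az": 0}]'

```text
t: 12.82
tool_pos: [0.5875, 0.2092, 0.2947]
orientation: [-0.356, 3.121, 0.0]
force: [0.4, -0.6, 0.7]
opening: 0.0004
gripper_force: 0.0
```

Request:
carry_out --targets '[{"hand": 0,"x": 0,"y": 0.0008,"z": 0,"ax": 0,"ay": 0,"az": 0},{"hand": 0,"x": 0,"y": 0.0012,"z": 0,"ax": 0,"ay": 0,"az": 0}]'

```text
t: 13.08
tool_pos: [0.5872, 0.2104, 0.2947]
orientation: [0.356, -3.121, 0.0]
force: [-0.4, 0.0, 1.3]
opening: 0.0003
gripper_force: 0.0
```

Request:
carry_out --targets '[{"hand": 0,"x": 0,"y": 0.0008,"z": 0,"ax": 0,"ay": 0,"az": 0},{"hand": 0,"x": 0,"y": 0.0012,"z": 0,"ax": 0,"ay": 0,"az": 0}]'

```text
t: 13.32
tool_pos: [0.587, 0.2115, 0.2947]
orientation: [-0.356, 3.121, -0.001]
force: [0.6, -2.0, -0.4]
opening: 0.0004
gripper_force: 0.9
```

```bash
python3 -c "
from h import *
go(.442,-.061,.25,103)"
```

```text
shift [ 0.2027 -0.2328  0.0448] turn [-3.0000e-04  3.0000e-04  1.5711e+00] az now -167.0 tcp [0.587  0.2115 0.2947] F [ 0.6 -2.  -0.4] t 13.32
```

Request:
carry_out --targets '[{"hand": 0,"x": 0,"y": -0.006,"z": 0,"ax": 0,"ay": 0,"az": 0},{"hand": 0,"x": 0,"y": -0.01,"z": -0.05,"ax": 0,"ay": 0,"az": 0},{"hand": 80,"x": 0.2027,"y": -0.2328,"z": 0,"ax": 0,"ay": 0,"az": 1.571},{"hand": 80,"x": 0.2027,"y": -0.2328,"z": 0,"ax": 0,"ay": 0,"az": 1.571},{"hand": 80,"x": 0.2027,"y": -0.2328,"z": 0,"ax": 0,"ay": 0,"az": 1.571},{"hand": 80,"x": 0.2027,"y": -0.2328,"z": 0,"ax": 0,"ay": 0,"az": 1.571},{"hand": 80,"x": 0.2027,"y": -0.2328,"z": 0.03,"ax": 0,"ay": 0,"az": 1.571},{"hand": 80,"x": 0.2027,"y": -0.2328,"z": 0.0448,"ax": 0,"ay": 0,"az": 1.571}]'

```text
t: 14.32
tool_pos: [0.4398, -0.0634, 0.2482]
orientation: [-1.377, -2.822, 0.002]
force: [0.0, -0.1, -0.2]
opening: 0.0562
gripper_force: 0.0
```

```bash
python3 -c "
from h import *
go(.442,-.061,.25,103)"
```

```text
shift [ 0.0005  0.0032 -0.0018] turn [-0.0018 -0.0007  0.436 ] az now 128.0 tcp [ 0.4398 -0.0634  0.2482] F [ 0.  -0.1 -0.2] t 14.32
```

Request:
carry_out --targets '[{"hand": 80,"x": 0,"y": 0.001,"z": 0,"ax": 0,"ay": 0,"az": 0.444},{"hand": 80,"x": 0,"y": 0.001,"z": 0,"ax": 0,"ay": 0,"az": 0.444},{"hand": 80,"x": 0,"y": 0.001,"z": 0,"ax": 0,"ay": 0,"az": 0.444},{"hand": 80,"x": 0,"y": 0.001,"z": 0,"ax": 0,"ay": 0,"az": 0.444}]'

```text
t: 14.82
tool_pos: [0.4427, -0.0605, 0.2501]
orientation: [1.952, 2.461, 0.0]
force: [-0.2, -0.5, 0.1]
opening: 0.0745
gripper_force: 0.0
```

```bash
python3 - <<'E'
from h import *
go(.442,-.061,.19,103)
im,d=read_camera("scene"); c=im[160:250,160:260]; cv2.imwrite("pics/s3.png",cv2.resize(c,None,fx=6,fy=6,interpolation=2))
E
```

```text
shift [-0.0003 -0.0008  0.0601] turn [0.0003 0.0001 0.0025] az now 103.1 tcp [ 0.4427 -0.0605  0.2501] F [-0.2 -0.5  0.1] t 14.82
```

View pics/s3.png

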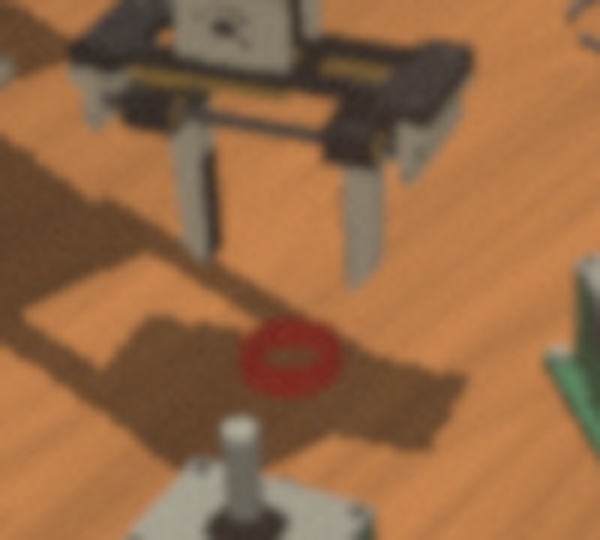

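The open fingertips at (205,258) and (360,285) straddle the ring at (291,357), so it's fine to descend.

Request:
carry_out --targets '[{"hand": 80,"x": 0,"y": 0,"z": 0.05,"ax": 0,"ay": 0,"az": 0},{"hand": 80,"x": 0,"y": 0,"z": 0.061,"ax": 0,"ay": 0,"az": 0},{"hand": 80,"x": 0,"y": 0,"z": 0.061,"ax": 0,"ay": 0,"az": 0},{"hand": 20,"x": 0,"y": 0,"z": 0.061,"ax": 0,"ay": 0,"az": 0},{"hand": 20,"x": 0,"y": 0,"z": 0.061,"ax": 0,"ay": 0,"az": 0},{"hand": 20,"x": 0,"y": 0,"z": 0.061,"ax": 0,"ay": 0,"az": 0},{"hand": 20,"x": 0,"y": 0,"z": 0.061,"ax": 0,"ay": 0,"az": 0}]' --newtons 8

```text
t: 15.75
tool_pos: [0.4431, -0.0604, 0.1896]
orientation: [1.952, 2.46, 0.001]
force: [-1.3, 0.5, 5.6]
opening: 0.0543
gripper_force: 8.0
```

Request:
carry_out --targets '[{"hand": 75,"x": 0,"y": 0,"z": -0.001,"ax": 0,"ay": 0,"az": 0},{"hand": 75,"x": 0,"y": 0,"z": -0.001,"ax": 0,"ay": 0,"az": 0},{"hand": 75,"x": 0,"y": 0,"z": -0.001,"ax": 0,"ay": 0,"az": -1.571},{"hand": 75,"x": 0,"y": 0,"z": -0.001,"ax": 0,"ay": 0,"az": -1.571},{"hand": 75,"x": 0,"y": 0,"z": -0.001,"ax": 0,"ay": 0,"az": -1.571},{"hand": 75,"x": 0,"y": 0,"z": -0.001,"ax": 0,"ay": 0,"az": -1.571},{"hand": 75,"x": 0,"y": 0,"z": -0.001,"ax": 0,"ay": 0,"az": -1.571},{"hand": 75,"x": 0,"y": 0,"z": -0.001,"ax": 0,"ay": 0,"az": -1.571}]'

```text
t: 16.75
tool_pos: [0.4425, -0.0603, 0.1897]
orientation: [-0.33, -3.124, -0.0]
force: [-0.0, 0.5, 0.4]
opening: 0.0697
gripper_force: 0.0
```

```bash
python3 -c "
from h import *
go(.4431,-.0604,.1896,193)"
```

```text
shift [-0.0006 -0.      0.0001] turn [ 2.000e-04 -6.000e-04 -4.375e-01] az now 167.9 tcp [ 0.4425 -0.0603  0.1897] F [-0.   0.5  0.4] t 16.75
```

Request:
carry_out --targets '[{"hand": 75,"x": 0,"y": 0,"z": 0,"ax": 0,"ay": 0,"az": -0.444},{"hand": 75,"x": 0,"y": 0,"z": 0,"ax": 0,"ay": 0,"az": -0.444},{"hand": 75,"x": 0,"y": 0,"z": 0,"ax": 0,"ay": 0,"az": -0.444},{"hand": 75,"x": 0,"y": 0,"z": 0,"ax": 0,"ay": 0,"az": -0.444},{"hand": 20,"x": 0,"y": 0,"z": 0,"ax": 0,"ay": 0,"az": -0.444},{"hand": 20,"x": 0,"y": 0,"z": 0,"ax": 0,"ay": 0,"az": -0.444},{"hand": 20,"x": 0,"y": 0,"z": 0,"ax": 0,"ay": 0,"az": -0.444},{"hand": 20,"x": 0,"y": 0,"z": 0,"ax": 0,"ay": 0,"az": -0.444}]'

```text
t: 17.75
tool_pos: [0.4427, -0.0603, 0.1899]
orientation: [0.356, -3.121, -0.0]
force: [-0.3, -0.1, -0.3]
opening: 0.0536
gripper_force: 8.0
```

```bash
python3 -c "
from h import *
go(.5869,.2345,.36,193)"
```

```text
shift [-0.2068  0.2548 -0.1701] turn [ 0. -0. -0.] az now -167.0 tcp [ 0.4427 -0.0603  0.1899] F [-0.3 -0.1 -0.3] t 17.75
```

Request:
carry_out --targets '[{"hand": 20,"x": 0,"y": 0,"z": -0.05,"ax": 0,"ay": 0,"az": 0},{"hand": 20,"x": 0,"y": 0,"z": -0.1,"ax": 0,"ay": 0,"az": 0},{"hand": 20,"x": -0.05,"y": 0.06,"z": -0.17,"ax": 0,"ay": 0,"az": 0},{"hand": 20,"x": -0.09,"y": 0.11,"z": -0.17,"ax": 0,"ay": 0,"az": 0},{"hand": 20,"x": -0.13,"y": 0.16,"z": -0.17,"ax": 0,"ay": 0,"az": 0},{"hand": 20,"x": -0.17,"y": 0.21,"z": -0.17,"ax": 0,"ay": 0,"az": 0},{"hand": 20,"x": -0.2066,"y": 0.2547,"z": -0.17,"ax": 0,"ay": 0,"az": 0},{"hand": 20,"x": -0.2066,"y": 0.2547,"z": -0.17,"ax": 0,"ay": 0,"az": 0}]'

```text
t: 18.75
tool_pos: [0.5871, 0.2373, 0.3595]
orientation: [0.359, -3.121, -0.001]
force: [0.4, -0.6, -0.9]
opening: 0.0535
gripper_force: 8.0
```

Request:
carry_out --targets '[{"hand": 20,"x": 0,"y": 0,"z": 0.01,"ax": 0,"ay": 0,"az": 0},{"hand": 20,"x": 0,"y": 0,"z": 0.01,"ax": 0,"ay": 0,"az": 0},{"hand": 20,"x": 0,"y": 0,"z": 0.01,"ax": 0,"ay": 0,"az": 0}]'

```text
t: 19.12
tool_pos: [0.5863, 0.2331, 0.3497]
orientation: [0.354, -3.121, 0.001]
force: [0.4, 0.0, 0.3]
opening: 0.0533
gripper_force: 8.0
```

```bash
python3 - <<'E'
from h import *
go(.5867,.2344,.275,193)
im,d=read_camera("scene"); c=im[110:210,230:330]; cv2.imwrite("pics/s4.png",cv2.resize(c,None,fx=6,fy=6,interpolation=2))
E
```

```text
shift [-0.0007  0.0012  0.0747] turn [-0.0003 -0.0009 -0.001 ] az now -167.1 tcp [0.5863 0.2331 0.3497] F [0.4 0.  0.3] t 19.12
```

View pics/s4.png

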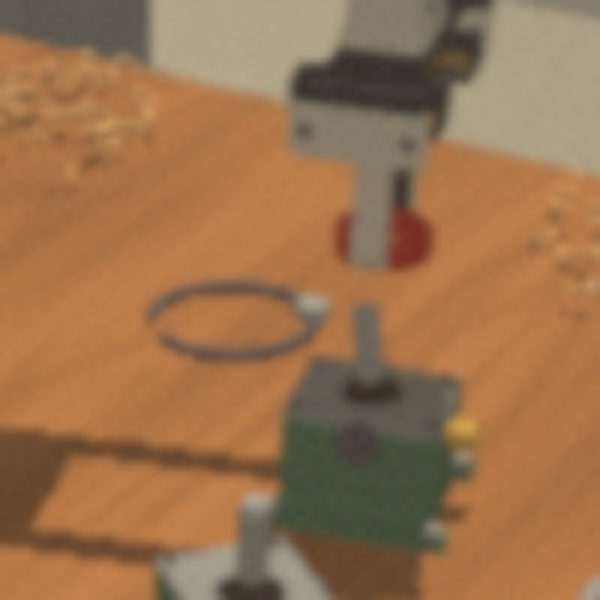

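Request:
carry_out --targets '[{"hand": 20,"x": -0.0005,"y": 0.0008,"z": 0.01,"ax": 0,"ay": 0,"az": 0},{"hand": 20,"x": -0.0005,"y": 0.0008,"z": 0.022,"ax": 0,"ay": 0,"az": 0},{"hand": 20,"x": -0.0005,"y": 0.0008,"z": 0.034,"ax": 0,"ay": 0,"az": 0},{"hand": 20,"x": -0.0005,"y": 0.0008,"z": 0.046,"ax": 0,"ay": 0,"az": 0},{"hand": 20,"x": -0.0005,"y": 0.0008,"z": 0.058,"ax": 0,"ay": 0,"az": 0},{"hand": 20,"x": -0.0005,"y": 0.0008,"z": 0.07,"ax": 0,"ay": 0,"az": 0},{"hand": 20,"x": -0.0005,"y": 0.0008,"z": 0.073,"ax": 0,"ay": 0,"az": 0},{"hand": 20,"x": -0.0005,"y": 0.0008,"z": 0.073,"ax": 0,"ay": 0,"az": 0}]'

```text
t: 20.18
tool_pos: [0.5869, 0.2353, 0.2768]
orientation: [0.356, -3.121, 0.0]
force: [-0.2, 0.6, -0.1]
opening: 0.0533
gripper_force: 8.0
```

```bash
python3 -c "
from h import *
go(.5867,.2344,.262,193)"
```

```text
shift [ 0.0004 -0.0008  0.0148] turn [-0.     -0.0003  0.0003] az now -167.0 tcp [0.5869 0.2353 0.2768] F [-0.2  0.6 -0.1] t 20.18
```

Request:
carry_out --targets '[{"hand": 20,"x": 0.0003,"y": -0.0008,"z": 0.001,"ax": 0,"ay": 0,"az": 0},{"hand": 20,"x": 0.0003,"y": -0.0008,"z": 0.003,"ax": 0,"ay": 0,"az": 0},{"hand": 20,"x": 0.0003,"y": -0.0008,"z": 0.005,"ax": 0,"ay": 0,"az": 0},{"hand": 20,"x": 0.0003,"y": -0.0008,"z": 0.007,"ax": 0,"ay": 0,"az": 0}]'

```text
t: 20.68
tool_pos: [0.5868, 0.2344, 0.2698]
orientation: [-0.356, 3.121, 0.0]
force: [0.8, 0.4, -0.3]
opening: 0.053
gripper_force: 8.0
```

Request:
carry_out --targets '[{"hand": 20,"x": 0,"y": 0,"z": 0.001,"ax": 0,"ay": 0,"az": 0},{"hand": 20,"x": 0,"y": 0,"z": 0.002,"ax": 0,"ay": 0,"az": 0},{"hand": 20,"x": 0,"y": 0,"z": 0.003,"ax": 0,"ay": 0,"az": 0}]'

```text
t: 21.05
tool_pos: [0.5868, 0.2344, 0.2669]
orientation: [0.356, -3.121, 0.0]
force: [0.1, -0.1, -1.4]
opening: 0.0537
gripper_force: 8.0
```

Request:
carry_out --targets '[{"hand": 20,"x": 0,"y": 0,"z": 0.001,"ax": 0,"ay": 0,"az": 0},{"hand": 20,"x": 0,"y": 0,"z": 0.002,"ax": 0,"ay": 0,"az": 0},{"hand": 20,"x": 0,"y": 0,"z": 0.003,"ax": 0,"ay": 0,"az": 0}]'

```text
t: 21.42
tool_pos: [0.5869, 0.2344, 0.2639]
orientation: [-0.356, 3.121, 0.0]
force: [-0.5, -0.0, -0.3]
opening: 0.0534
gripper_force: 8.0
```

Request:
carry_out --targets '[{"hand": 20,"x": 0,"y": 0,"z": 0.001,"ax": 0,"ay": 0,"az": 0},{"hand": 20,"x": 0,"y": 0,"z": 0.002,"ax": 0,"ay": 0,"az": 0},{"hand": 20,"x": 0,"y": 0,"z": 0.0025,"ax": 0,"ay": 0,"az": 0}]'

```text
t: 21.8
tool_pos: [0.5868, 0.2344, 0.2614]
orientation: [0.356, -3.121, 0.0]
force: [-0.5, -0.8, 0.1]
opening: 0.0535
gripper_force: 8.0
```

Request:
carry_out --targets '[{"hand": 20,"x": 0,"y": 0,"z": 0.0007,"ax": 0,"ay": 0,"az": 0},{"hand": 20,"x": 0,"y": 0,"z": 0.0012,"ax": 0,"ay": 0,"az": 0}]'

```text
t: 22.05
tool_pos: [0.5868, 0.2344, 0.2602]
orientation: [-0.356, 3.121, -0.0]
force: [0.9, 0.3, -0.6]
opening: 0.0533
gripper_force: 8.0
```

Ring bottom is within a fraction of a millimetre of the top. Release and lift.

Request:
carry_out --targets '[{"hand": 80,"x": 0,"y": 0,"z": 0,"ax": 0,"ay": 0,"az": 0},{"hand": 80,"x": 0,"y": 0,"z": 0,"ax": 0,"ay": 0,"az": 0},{"hand": 80,"x": 0,"y": 0,"z": 0,"ax": 0,"ay": 0,"az": 0},{"hand": 80,"x": 0,"y": 0,"z": 0,"ax": 0,"ay": 0,"az": 0},{"hand": 80,"x": 0,"y": 0,"z": -0.02,"ax": 0,"ay": 0,"az": 0},{"hand": 80,"x": 0,"y": 0,"z": -0.06,"ax": 0,"ay": 0,"az": 0},{"hand": 80,"x": 0,"y": 0,"z": -0.12,"ax": 0,"ay": 0,"az": 0},{"hand": 80,"x": 0,"y": 0,"z": -0.12,"ax": 0,"ay": 0,"az": 0}]'

```text
t: 23.05
tool_pos: [0.5884, 0.2349, 0.3894]
orientation: [-0.355, 3.109, 0.004]
force: [0.4, 0.7, -0.1]
opening: 0.0743
gripper_force: 0.0
```

```bash
python3 - <<'E'
from h import *
im,d=read_camera("scene"); P=cloud("scene",d)
h=cv2.cvtColor(im,cv2.COLOR_BGR2HSV)
red=((h[...,0]<6)|(h[...,0]>174))&(h[...,1]>150)&(h[...,2]>50)&(np.hypot(P[...,0]-.587,P[...,1]-.234)<.06)
q=P[red];print(len(q),q.min(0),q.max(0),np.percentile(q[:,2],[5,50,95]))
c=im[120:210,240:330]; cv2.imwrite("pics/s5.png",cv2.resize(c,None,fx=6,fy=6,interpolation=2))
E
```

```text
76 [0.56496065 0.20537086 0.06976359] [0.61350709 0.25568856 0.08739688] [0.07197155 0.07910325 0.0864723 ]
```

View pics/s5.png

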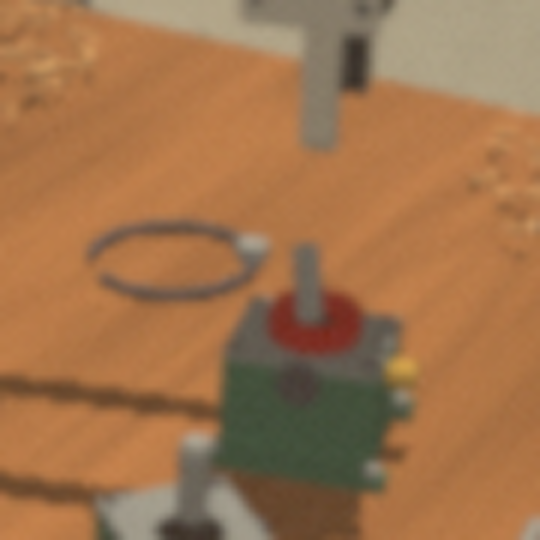

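The ring at (315,322) lies flat around the arm on the gearbox top, at z 0.070 to 0.087. The gripper is clear above it.

```bash
python3 -c "
from plant import robot
print(robot.close_job())"
```

```text
the job is handed in; nothing more can be done
None
```

The job is handed in: the gearbox on the robot's left (y ≈ 0.23 m) has the loose arm, which I rocked both ways to its stops, and the red ring now lies flat over that arm; I did not rock the other two, and the hardest push was about 18 N, a sideways touch to locate the arm.

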